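# Show the worn welding electrode to the inspection camera

### The job

One of the four spot-welder electrodes lying in the rack is worn: its nose has mushroomed, so it is blunt and shorter than the others. Pick that one out of the rack and hold it up to the inspection camera: level, on the lens's centre line, its nose squarely facing the glass about 80 mm away, and finish while still holding it there, steady. Leave the other electrodes lying in the rack and do not disturb anything else or bump the camera.

Things in the scene. Friction and masses are not known exactly. Their poses are not given: they have to be found in the camera images.
- rack: Fixed electrode rack: plywood board 215 x 290 x 15 mm with two low wooden rails, 40 mm open between them, and steel V saddles. Four electrodes lie level across the rails, 68 mm apart, axes 55 mm above the table, all noses along the rack's +x (away from the robot, within 20 degrees). Origin: at table height, midway between the rails, mid-row; y along the row.
- lens (a point): Centre of the inspection camera's front glass. The camera looks level along this frame's -x; z is up, y to the side. It sits in a ring light 64 mm across; the camera rides on a column 140 mm behind the glass; its height (165 to 235 mm over the table) and heading differ each time.
- cam_stand: The camera's fixed stand: foot plate 190 x 140 x 14 mm, its front edge 10 mm short of the glass, and a round column 25 mm thick and 334 mm tall. Origin under the column; the camera looks along its -x. It is not to be struck.
- electrode_1: One of four copper electrodes, 0.2 kg: a round bar 20 mm across. Sound ones are 106 mm long, with a cone nose narrowing to 7 mm; the worn one is 88 mm long, its blunt nose belled out to 26 mm. Origin: on the axis, midway between the rails, 48 mm from the flat butt; free to be gripped there from above. x runs towards the nose. The places in the rack are shuffled.
- nose_1 (a point): Centre of the end face of electrode_1's nose, on its axis: 58 mm from the body's origin on a sound electrode, 40 mm on the worn one.
- electrode_2: One of four copper electrodes, 0.2 kg: a round bar 20 mm across. Sound ones are 106 mm long, with a cone nose narrowing to 7 mm; the worn one is 88 mm long, its blunt nose belled out to 26 mm. Origin: on the axis, midway between the rails, 48 mm from the flat butt; free to be gripped there from above. x runs towards the nose. The places in the rack are shuffled.
- nose_2 (a point): Centre of the end face of electrode_2's nose, on its axis: 58 mm from the body's origin on a sound electrode, 40 mm on the worn one.
- electrode_3: One of four copper electrodes, 0.2 kg: a round bar 20 mm across. Sound ones are 106 mm long, with a cone nose narrowing to 7 mm; the worn one is 88 mm long, its blunt nose belled out to 26 mm. Origin: on the axis, midway between the rails, 48 mm from the flat butt; free to be gripped there from above. x runs towards the nose. The places in the rack are shuffled.
- nose_3 (a point): Centre of the end face of electrode_3's nose, on its axis: 58 mm from the body's origin on a sound electrode, 40 mm on the worn one.
- electrode_4: One of four copper electrodes, 0.2 kg: a round bar 20 mm across. Sound ones are 106 mm long, with a cone nose narrowing to 7 mm; the worn one is 88 mm long, its blunt nose belled out to 26 mm. Origin: on the axis, midway between the rails, 48 mm from the flat butt; free to be gripped there from above. x runs towards the nose. The places in the rack are shuffled.
- nose_4 (a point): Centre of the end face of electrode_4's nose, on its axis: 58 mm from the body's origin on a sound electrode, 40 mm on the worn one.
- brush: Wire hand brush, 180 x 28 x 34 mm, wooden back, lying bristles up on the rack's base board in front of the noses. A bystander.
- file: Flat file with a wooden handle, 195 mm, lying beyond the brush on the same board. A bystander.
- cell_pair: Two battery cells standing side by side, joined by a strip, 37 x 18 x 67 mm. Origin under its middle. A bystander.
- loose_cell: One battery cell standing on end, 18 mm across, 65 mm tall. Origin under its middle. A bystander.
- tape_roll: Roll of black tape lying flat, 90 mm across, 19 mm high. A bystander.
- screw_tin: Open round tin of screws, 68 mm across, 32 mm high. A bystander.
- screwdriver: Screwdriver, 200 mm long, lying on the table between rack and camera. A bystander.
Things that resemble listed ones, but are neither listed nor needed, are in the scene too. What is shaped like the electrode_3 but red or yellow is not meant.

How it is judged:
By the outcome, as a careful person would: the job done as asked, in the order asked, and still so for the second after the job is handed in, while the arm keeps its last pose, push and grip.
It also fails if it takes over 38 s, if anything falls off the work surface, if the arm or the gripper's body presses on something with over 40 N, if the wrist force passes 120 N, or if a joint passes its speed limit or range.

### The arm

A 6-joint arm with a two-finger parallel gripper is mounted at the origin on the work surface. World frame = base frame: x ahead of the robot, y to its left, z up, the work surface at z = 0. Lengths are in mm, angles in degrees, forces in N, time in s.
With the tool pointing down it reaches from about 325 to 750 mm from the base axis. Payload 7.6 kg.
Tool frame: the origin (TCP) lies midway between the tips of the shut fingers; the grasp point (between the pads) lies 19 mm behind it; z points along the fingers, y is the line along which they close (so a half turn about z gives the same grasp; the last joint's range is limited). The gripper opens to 85 mm and grips with 20 to 120 N. Pads are 22 mm wide; open, the fingers measure 114 mm over their backs; the gripper's body (76 mm by 85 mm) begins 54 mm behind the grasp point. The pads swing forward as they close: fully open they stand 13 mm farther back than shut.
Start: joints at [69.826, 2.991, 80.254, -0, 96.75, -4.028], TCP at [145.979, 504.32, 200.023] pointing down, gripper open.
Joint ranges: [-166.34, 166.34], [-52.06, 124.39], [6.96, 135.62], [-60.46, 240.46], [14.63, 156.25], [-167.68, 167.68]. Speed limits (degrees/s): [147.25, 147.25, 172.46, 180, 180, 180].

### API

Orientations are given as a 3x3 rotation matrix whose columns are the frame's x, y, z axes.
In Python, from workcell import * gives the robot as it stands.
- The arm moves only by the tool arm_command, never from a script. Its argument "moves" is a list of rows, each a list of 6 numbers: the shift along the tool's x, y, z in units of 0.15 m (1.0 is 0.15 m), then the turn, a rotation vector about the tool's x, y, z in units of 2 pi rad (1.0 is 2 pi rad). A call has exactly 5 rows; each row is the pose to reach, as a shift and turn from the pose commanded when the call began, along the tool's axes at that moment, turning the shorter way round; what a row does not reach only later rows make up. A row lasts 1/10 s, in which the tool goes at most 50 mm and 8.59 degrees, less where a joint would pass 70% of its speed; a pose out of reach is approached as far as the arm can. A call with a number of a shift or a turn outside -1 to 1 is refused whole. A call with a gripper value outside its range is refused whole. "gripper" is the closure, from -1 (fully open) to 1 (shut), set as the call begins (left out, the last holds). The fingers move at their own pace and stop on an object; "force" is the grip in N (left out, the last holds). Time passes only in rows, so rows that repeat a pose let the fingers close, or fill a call up. It gives the time, the measured TCP pose, the force, the opening and the grip force at its end, in the units of the state.
- state(): the state, without advancing time (a new reading comes with each control period).
- snapshot(name): name is "side" or "top"; returns a dict with "frame" (480x640x3 uint8, blue, green, red), "vertical_fov" (degrees; the focal length in pixels is half the picture's height over the tangent of half this angle, whatever the lens; pixels are square), "cx", "cy" (the principal point, pixels), "R" (3x3) and "t" (3): a world point X has camera coordinates R X + t. Camera axes: x right, y down, z forward; pixel columns grow to the right and rows downward; lengths in mm; the calibration is good to about 2 mm. A picture is of the moment at which its call begins. There is no depth.
- close_job(): hands the job in; it is judged then, once.
Trained networks look in the newest picture that a camera, given by its name, has taken for a name from the list of things; names that differ only in an ending like _2 or _b are one class to them, and where a whole thing is asked for, a point or a joint stands for the part that bears it (a point fixed in the world has none). Each returns a list of dicts, best first, with "confidence" (0 to 1); they miss things now and then, are a little off and sometimes report something else, mostly with a low value. They report only what shows in the picture. A call takes as long as a camera call. They do not tell look-alikes from the thing itself.
- spot_in(target, camera): "at" ([x, y, z] in mm, in the coordinates of the camera as it stood for that picture, good to about 4 mm: the middle of the surface that is visible of it).
The state is a dict: "t": time; "joint_pos": joint angles; "dq": joint speeds; "joint_efforts": joint torques, N m; "tool_pos": TCP position; "ee_rot": TCP orientation; "contact_force": force on the tool from outside, world axes, zero at the start; "ft_torque": the same for the moment, N m; "finger_gap": finger opening in mm; "gripper_force": force on a finger pad.
Only numpy, scipy, OpenCV 4.12 (cv2) and the standard library are available. Lean on these libraries where they do the work, as an engineer would, in place of code of your own. Each camera call takes 0.05 s, during which the arm holds its last target. There are 200 camera calls.

## Working session

There is one attempt and no reset: what is moved stays moved. The work goes in short steps, Python scripts to look and compute and a tool call to move; the robot and the scene stay as the last step left them, time stands still between calls to the robot, and variables do not carry over. Pictures are saved under pics/ and viewed, at most 10 in all, crops included, and the job is handed in when it is done.

Besides the shell and the picture viewer there is one more tool, called after "Call:" as name(argument=value, ...) on one line, values as JSON. arm_command: Moves the arm, as the interface text tells. Shifts and turns lie within -1 to 1; 1 stands for 0.15 m of shift or 2 pi rad of turn. Its arguments: {"type":"object","properties":{"moves":{"type":"array"},"gripper":{"type":"number"},"force":{"type":"number"}},"required":["moves"]}

```bash
mkdir -p pics; cat > h.py <<'E'
from workcell import *
import numpy as np, cv2
def cam(n):
    s=snapshot(n); f=240/np.tan(np.radians(s["vertical_fov"]/2)); return s,f
def w2p(s,f,X):
    c=np.array(s["R"])@np.array(X)+np.array(s["t"]); return f*c[0]/c[2]+s["cx"], f*c[1]/c[2]+s["cy"]
def c2w(s,c): return np.array(s["R"]).T@(np.array(c)-np.array(s["t"]))
def p2w(s,f,u,v,z):
    R=np.array(s["R"]);o=-R.T@np.array(s["t"]);d=R.T@np.array([(u-s["cx"])/f,(v-s["cy"])/f,1]);return o+d*(z-o[2])/d[2]
E
python3 - <<'E'
from h import *
for n in("top","side"):
    s,f=cam(n); cv2.imwrite(f"pics/{n}0.png",s["frame"])
    print(n,f,c2w(s,[0,0,0]).round(),np.array(s["R"]).round(2).tolist())
    for t in("electrode_1","nose_1","lens","cam_stand","rack"):
        for d in spot_in(t,n)[:7]:
            X=c2w(s,d["at"]); print(t,round(d["confidence"],2),X.round(),np.round(w2p(s,f,X)))
print(state())
E
```

```text
top 470.13343656210884 [ 387.   64. 1308.] [[-0.03, -1.0, -0.0], [-1.0, 0.03, -0.09], [0.09, 0.0, -1.0]]
electrode_1 0.74 [ 500. -114.   64.] [386. 236.]
electrode_1 0.72 [ 473. -246.   65.] [436. 245.]
electrode_1 0.63 [505. -44.  63.] [360. 235.]
electrode_1 0.5 [ 485. -180.   67.] [412. 241.]
electrode_1 0.48 [ 317. -249.   13.] [436. 303.]
electrode_1 0.48 [ 311. -394.   14.] [489. 304.]
electrode_1 0.18 [451. 207.  61.] [266. 258.]
nose_1 0.85 [507. -45.  64.] [360. 234.]
nose_1 0.82 [ 498. -108.   59.] [384. 237.]
nose_1 0.77 [ 474. -245.   62.] [436. 244.]
nose_1 0.74 [ 485. -182.   63.] [412. 241.]
nose_1 0.72 [ 309. -389.   20.] [488. 305.]
nose_1 0.54 [ 318. -250.   17.] [436. 303.]
lens 0.98 [477. 461. 244.] [145. 245.]
lens 0.66 [545. 229.  17.] [259. 225.]
cam_stand 0.78 [476. 477.  15.] [170. 252.]
rack 0.6 [ 510. -142.   14.] [394. 234.]
side 521.0440263608177 [ 141. -908.  928.] [[0.94, -0.33, 0.0], [-0.2, -0.57, -0.8], [0.27, 0.75, -0.6]]
electrode_1 0.97 [ 474. -255.   61.] [365. 364.]
electrode_1 0.91 [ 488. -183.   60.] [358. 339.]
electrode_1 0.76 [ 318. -260.   
[... 698 characters left out ...]
99865e+01, -4.02964441e+00]), 'dq': array([ 0.06556582,  0.01161264, -0.07750519,  0.08400673,  0.06525079,
        0.1006646 ]), 'joint_efforts': array([-1.42361496e-03, -3.81351113e+01, -3.60179400e+01, -8.22378411e-05,
        1.14025650e-04,  3.79954918e-05]), 'tool_pos': array([145.96330516, 504.3148996 , 200.02566516]), 'ee_rot': array([[-9.60568223e-01,  2.78044402e-01,  2.62643479e-07],
       [ 2.78044400e-01,  9.60568218e-01,  9.62572856e-05],
       [ 2.65115124e-05,  9.25347163e-05, -9.99999995e-01]]), 'contact_force': array([-0.32493922,  0.18125543, -0.06166206]), 'ft_torque': array([-0.04178972,  0.01622587,  0.01814361]), 'gripper_force': 0.0, 'finger_gap': 85.55972035526231}
```

```bash
python3 - <<'E'
import cv2
a=cv2.imread("pics/top0.png");b=cv2.imread("pics/side0.png")
cv2.imwrite("pics/topc.png",cv2.resize(a[205:275,330:460],None,fx=6,fy=6,interpolation=cv2.INTER_CUBIC))
cv2.imwrite("pics/sidec.png",cv2.resize(b[270:390,300:430],None,fx=5,fy=5,interpolation=cv2.INTER_CUBIC)[:600])
E
```

```text
(no output)
```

View pics/top0.png

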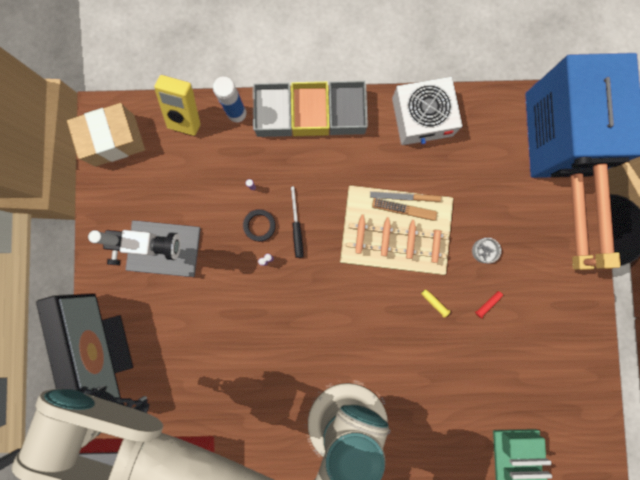

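View pics/side0.png

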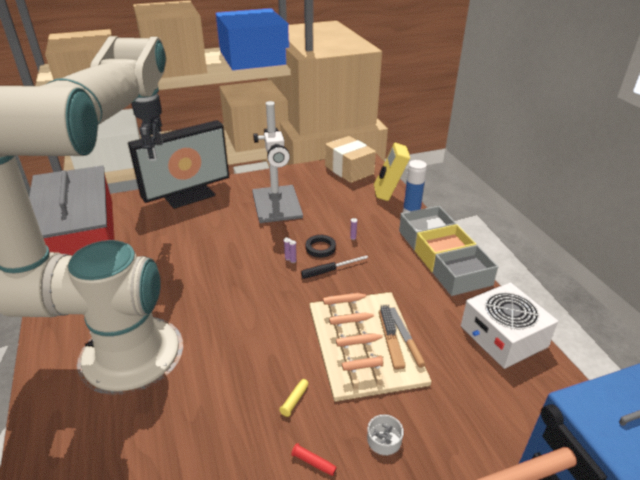

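View pics/topc.png

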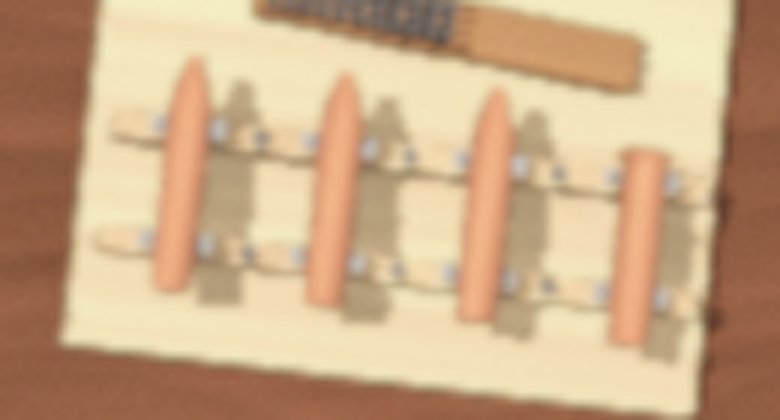

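View pics/sidec.png

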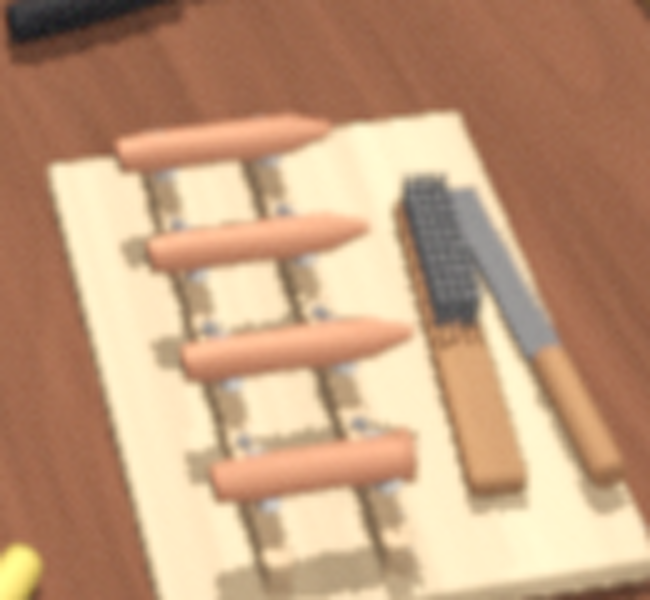

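The four candidates in the top picture are at (360,235), (386,236), (412,241) and (436,245). The rightmost, (436,245), is the worn one: both crops show it short with a blunt, belled nose, while the other three have cones. The red and yellow bars at (490,304) and (436,303) are decoys. Next I enlarge the inspection camera, at (145,245) in top and (278,155) in side.

```bash
python3 - <<'E'
from h import *
a=cv2.imread("pics/top0.png");b=cv2.imread("pics/side0.png")
A=cv2.resize(a[210:290,80:210],None,fx=6,fy=6,interpolation=cv2.INTER_CUBIC)
B=cv2.resize(b[95:225,240:310],None,fx=6,fy=6,interpolation=cv2.INTER_CUBIC)[:600]
cv2.imwrite("pics/tl.png",A);cv2.imwrite("pics/sl.png",cv2.resize(b[95:225,240:310],None,fx=4.6,fy=4.6,interpolation=cv2.INTER_CUBIC))
s,f=cam("top")
P=lambda u,v,z:p2w(s,f,330+u/6-.4,205+v/6-.4,z).round(1)
for n,bu,no in(("worn",(628,343),(645,152)),("s3",(475,318),(499,90)),("s2",(324,304),(347,74)),("s1",(172,288),(197,58))):
    B_,N=P(*bu,55),P(*no,55); d=N-B_; print(n,B_,N,np.linalg.norm(d).round(1),np.degrees(np.arctan2(d[1],d[0])).round(1),"origin",(B_+d/np.linalg.norm(d)*48).round(1))
E
```

```text
worn [ 428.5 -240.1   55. ] [ 513.5 -251.7   55. ] 85.8 -7.8 origin [ 476.1 -246.6   55. ]
s3 [ 441.4 -172.8   55. ] [ 543.1 -187.8   55. ] 102.8 -8.4 origin [ 488.9 -179.8   55. ]
s2 [ 449.4 -106.    55. ] [ 552.1 -120.2   55. ] 103.7 -7.9 origin [ 496.9 -112.6   55. ]
s1 [458.3 -38.7  55. ] [561.1 -53.4  55. ] 103.8 -8.1 origin [505.8 -45.5  55. ]
```

View pics/tl.png

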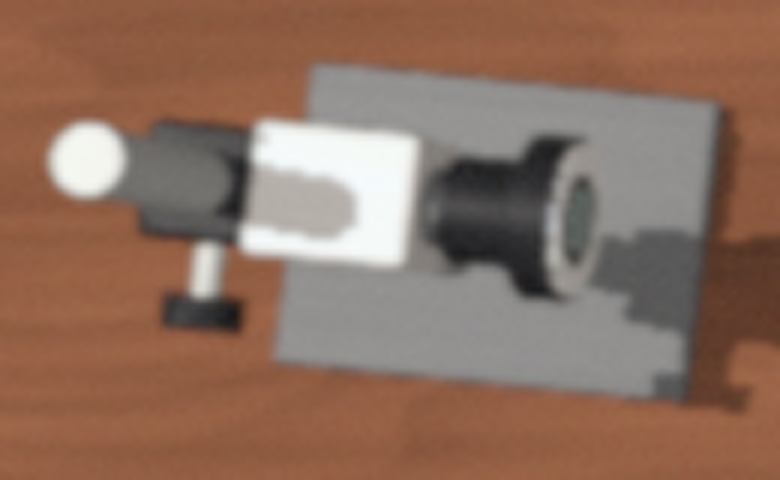

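View pics/sl.png

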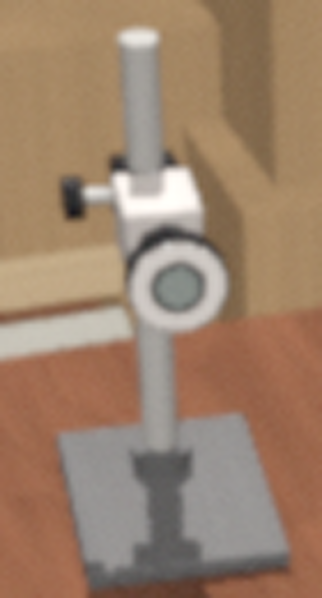

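The top crop shows the glass at about crop (577,220), the foot corners at (313,64), (719,102), (686,400), (275,360) and the column top at (88,160). In the side crop the glass is at (179,287). From these I can triangulate the lens.

```bash
python3 - <<'E'
from h import *
s,f=cam("top"); q,g=cam("side")
T=lambda u,v:(80+u/6-.4,210+v/6-.4)
S=lambda u,v:(240+u/4.6-.4,95+v/4.6-.4)
def tri(a,b):
    P=lambda s,f:np.array([[f,0,s["cx"]],[0,f,s["cy"]],[0,0,1]])@np.c_[np.array(s["R"]),np.array(s["t"])]
    X=cv2.triangulatePoints(P(s,f),P(q,g),np.array(a,float),np.array(b,float)).ravel(); X=X[:3]/X[3]
    return X, np.array(w2p(s,f,X))-a, np.array(w2p(q,g,X))-b
print("glass",tri(T(579,221),S(179,288)))
print("coltop",tri(T(88,160),S(140,37)))
c=np.array([p2w(s,f,*T(*p),14) for p in((313,64),(719,102),(686,400),(275,360))]);print(c.round(1), [np.linalg.norm(c[i]-c[(i+1)%4]).round(1) for i in range(4)])
fm=(c[1]+c[2])/2;bm=(c[0]+c[3])/2
d=fm-bm
e=c[1]-c[2]
print("front mid",fm,"heading",np.degrees(np.arctan2(d[1],d[0])),"from front edge",np.degrees(np.arctan2(e[1],e[0]))-90)
ct=p2w(s,f,*T(88,160),334);print("col",ct)
for t in("lens","cam_stand"):
  for n,ss in(("top",s),("side",q)): print(t,n,[c2w(ss,x["at"]).round() for x in spot_in(t,n)[:1]])
st=state();print(st["tool_pos"].round(1),st["ee_rot"].round(4).tolist())
for n in("tape_roll","loose_cell","cell_pair","screwdriver"):
  print(n,[(c2w(s,x["at"]).round(),round(x["confidence"],2)) for x in spot_in(n,"top")[:2]])
E
```

```text
glass (array([474.84374478, 395.0218449 , 226.01615613]), array([ 0.08886182, -0.39136953]), array([-0.26302619,  0.01340644]))
coltop (array([492.3268495 , 532.5142398 , 334.02285413]), array([ 0.13566829, -0.61267623]), array([-0.36095785,  0.01517088]))
[[567.  583.4  14. ]
 [544.3 395.5  14. ]
 [407.4 411.2  14. ]
 [430.7 599.7  14. ]] [np.float64(189.2), np.float64(137.8), np.float64(189.9), np.float64(137.3)]
front mid [475.89383813 403.34992571  14.        ] heading -96.95614618941558 from front edge -96.54104011723604
col [491.05323808 532.78904529 334.        ]
lens top [array([475., 462., 245.])]
lens side [array([474., 412., 243.])]
cam_stand top [array([480., 478.,  18.])]
cam_stand side [array([484., 480.,  12.])]
[146.  504.3 200. ] [[-0.9606, 0.2781, 0.0001], [0.2781, 0.9606, 0.0001], [-0.0, 0.0001, -1.0]]
tape_roll [(array([546., 229.,  17.]), 0.94), (array([506., -45.,  61.]), 0.25)]
loose_cell [(array([651., 246.,  64.]), 0.4), (array([508., -43.,  63.]), 0.22)]
cell_pair [(array([447., 209.,  61.]), 0.68)]
screwdriver [(array([512., 128.,  17.]), 0.95), (array([ 618., -170.,   27.]), 0.74)]
```

```bash
cat >> h.py <<'E'
from scipy.spatial.transform import Rotation as Ro
def go(X,yaw=None):
    """shift/turn in move units from the present pose to TCP X, tool down with tool-x yaw"""
    st=state();R=st["ee_rot"];p=st["tool_pos"]
    a=np.radians(yaw);Rd=np.array([[np.cos(a),np.sin(a),0],[np.sin(a),-np.cos(a),0],[0,0,-1]])
    print("t",round(st["t"],2),"pos",p.round(1),"yaw",np.degrees(np.arctan2(R[1,0],R[0,0])).round(2),"gap",round(st["finger_gap"],1),"q",st["joint_pos"].round(0),"F",st["contact_force"].round(1))
    print("shift",(R.T@(np.array(X)-p)/150).round(4),"turn",(Ro.from_matrix(R.T@Rd).as_rotvec()/2/np.pi).round(4))
E
```

Call:
arm_command(moves=[[-0.16, -0.14, 0, 0, 0, -0.0045], [-0.33, -0.28, 0, 0, 0, -0.009], [-0.5, -0.42, 0, 0, 0, -0.0135], [-0.67, -0.56, 0, 0, 0, -0.018], [-0.834, -0.693, 0, 0, 0, -0.0225]], gripper=-1)

```text
t: 1.65
tool_pos: [237.8, 368.5, 200.1]
ee_rot: [[-0.99, 0.139, 0.0], [0.139, 0.99, 0.0], [-0.0, 0.0, -1.0]]
contact_force: [-0.1, -0.4, 0.2]
finger_gap: 85.2
gripper_force: 0.0
```

```bash
python3 -c "
from h import *
go((420,100,200),172)"
```

```text
t 1.65 pos [237.8 368.5 200.1] yaw 172.03 gap 85.2 q [ 52. -11.  94.  -0.  97. -30.] F [-0.1 -0.4  0.2]
shift [-1.4513e+00 -1.6044e+00  5.0000e-04] turn [0.0001 0.     0.0001]
```

Call:
arm_command(moves=[[-0.15, -0.16, 0, 0, 0, 0], [-0.29, -0.32, 0, 0, 0, 0], [-0.44, -0.48, 0, 0, 0, 0], [-0.58, -0.64, 0, 0, 0, 0], [-0.726, -0.802, 0, 0, 0, 0]])

```text
t: 2.15
tool_pos: [328.8, 234.2, 200.2]
ee_rot: [[-0.99, 0.14, 0.001], [0.14, 0.99, 0.0], [-0.0, 0.001, -1.0]]
contact_force: [-0.4, 0.4, -0.7]
finger_gap: 85.7
gripper_force: 0.0
```

Call:
arm_command(moves=[[-0.15, -0.16, 0, 0, 0, 0], [-0.29, -0.32, 0, 0, 0, 0], [-0.44, -0.48, 0, 0, 0, 0], [-0.58, -0.64, 0, 0, 0, 0], [-0.726, -0.802, 0, 0, 0, 0]])

```text
t: 2.65
tool_pos: [419.8, 99.8, 200.2]
ee_rot: [[-0.99, 0.14, 0.0], [0.14, 0.99, 0.0], [-0.0, 0.0, -1.0]]
contact_force: [0.3, 0.1, -0.6]
finger_gap: 85.7
gripper_force: 0.0
```

Call:
arm_command(moves=[[-0.045, -0.15, 0, 0, 0, 0], [-0.09, -0.3, 0, 0, 0, 0], [-0.135, -0.45, 0, 0, 0, 0], [-0.18, -0.6, 0, 0, 0, 0], [-0.228, -0.745, 0, 0, 0, 0]])

```text
t: 3.15
tool_pos: [437.5, -15.5, 200.1]
ee_rot: [[-0.99, 0.14, 0.0], [0.14, 0.99, 0.0], [-0.0, 0.0, -1.0]]
contact_force: [0.4, 1.0, -0.1]
finger_gap: 85.3
gripper_force: 0.0
```

Call:
arm_command(moves=[[-0.045, -0.15, 0, 0, 0, 0], [-0.09, -0.3, 0, 0, 0, 0], [-0.135, -0.45, 0, 0, 0, 0], [-0.18, -0.6, 0, 0, 0, 0], [-0.228, -0.745, 0, 0, 0, 0]])

```text
t: 3.65
tool_pos: [455.7, -130.9, 200.1]
ee_rot: [[-0.99, 0.14, 0.0], [0.14, 0.99, 0.0], [-0.0, 0.0, -1.0]]
contact_force: [0.7, -0.0, -0.1]
finger_gap: 85.2
gripper_force: 0.0
```

Call:
arm_command(moves=[[-0.045, -0.15, 0, 0, 0, 0], [-0.09, -0.3, 0, 0, 0, 0], [-0.135, -0.45, 0, 0, 0, 0], [-0.18, -0.6, 0, 0, 0, 0], [-0.228, -0.745, 0, 0, 0, 0]])

```text
t: 4.15
tool_pos: [473.9, -246.4, 200.0]
ee_rot: [[-0.99, 0.14, 0.0], [0.14, 0.99, 0.0], [-0.0, 0.0, -1.0]]
contact_force: [-0.4, -0.6, -0.4]
finger_gap: 85.4
gripper_force: 0.0
```

```bash
python3 -c "
from h import *
go((475,-246.5,36),172)"
```

```text
t 4.15 pos [ 473.9 -246.4  200. ] yaw 171.94 gap 85.4 q [ -31.    4.   79.    0.   97. -113.] F [-0.4 -0.6 -0.4]
shift [-7.2000e-03  1.0000e-04  1.0931e+00] turn [ 0.      0.     -0.0002]
```

Call:
arm_command(moves=[[-0.007, 0, 0.1, 0, 0, 0], [-0.007, 0, 0.2, 0, 0, 0], [-0.007, 0, 0.35, 0, 0, 0], [-0.007, 0, 0.5, 0, 0, 0], [-0.007, 0, 0.6, 0, 0, 0]], gripper=-0.05, force=40)

```text
t: 4.65
tool_pos: [473.9, -243.8, 107.0]
ee_rot: [[-0.99, 0.139, -0.003], [0.139, 0.99, 0.002], [0.003, 0.002, -1.0]]
contact_force: [-0.5, 0.2, -0.8]
finger_gap: 44.8
gripper_force: 0.0
```

```bash
python3 - <<'E'
from h import *
go((475,-246.5,35.5),172)
s,f=cam("top");q,g=cam("side")
A=cv2.resize(s["frame"][205:285,380:480],None,fx=5,fy=5,interpolation=cv2.INTER_CUBIC)
B=cv2.resize(q["frame"][290:390,310:430],None,fx=4,fy=4,interpolation=cv2.INTER_CUBIC)[:400]
B=cv2.resize(B,(400,400)) if 0 else B[:, :300]
cv2.imwrite("pics/desc.png",np.hstack([A[:400,:],B[:400]]))
E
```

```text
t 4.65 pos [ 473.9 -243.8  107. ] yaw 172.02 gap 44.8 q [ -31.    7.   86.    0.   87. -113.] F [-0.5  0.2 -0.8]
shift [-0.0114 -0.0176  0.4765] turn [ 0.0003 -0.0005  0.0001]
```

View pics/desc.png

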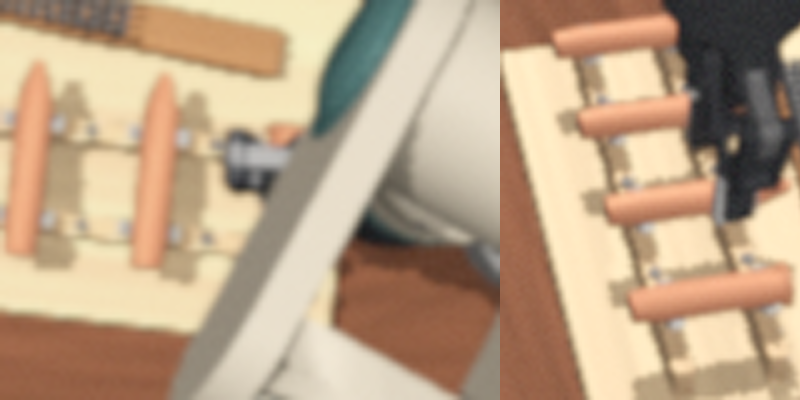

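The picture shows the gripper above the worn electrode, with one finger over the gap towards the neighbour. Both sides are clear, so I descend.

Call:
arm_command(moves=[[0, 0, 0.15, 0, 0, 0], [0, 0, 0.3, 0, 0, 0], [0, 0, 0.43, 0, 0, 0], [0, 0, 0.495, 0, 0, 0], [0, 0, 0.495, 0, 0, 0]])

```text
t: 5.25
tool_pos: [474.6, -245.0, 35.1]
ee_rot: [[-0.99, 0.14, -0.001], [0.14, 0.99, 0.001], [0.002, 0.001, -1.0]]
contact_force: [0.3, -0.4, 0.1]
finger_gap: 44.5
gripper_force: 0.0
```

```bash
python3 -c "
from h import *
go((475,-246.5,35.5),172)"
```

```text
t 5.25 pos [ 474.6 -245.    35.1] yaw 171.97 gap 44.5 q [ -31.   11.   90.    0.   78. -113.] F [ 0.3 -0.4  0.1]
shift [-0.0044 -0.0096 -0.0028] turn [ 0.0001 -0.0002 -0.0001]
```

Call:
arm_command(moves=[[0, 0, 0, 0, 0, 0], [0, 0, 0, 0, 0, 0], [0, 0, 0, 0, 0, 0], [0, 0, 0, 0, 0, 0], [0, 0, 0, 0, 0, 0]], gripper=1, force=50)

```text
t: 5.75
tool_pos: [475.1, -245.5, 36.0]
ee_rot: [[-0.99, 0.14, 0.0], [0.14, 0.99, -0.0], [-0.0, -0.0, -1.0]]
contact_force: [-0.5, 0.3, -0.5]
finger_gap: 0.0
gripper_force: 0.0
```

Call:
arm_command(moves=[[0, 0, 0, 0, 0, 0], [0, 0, 0, 0, 0, 0], [0, 0, 0, 0, 0, 0], [0, 0, 0, 0, 0, 0], [0, 0, 0, 0, 0, 0]])

```text
t: 6.25
tool_pos: [474.9, -245.5, 35.7]
ee_rot: [[-0.99, 0.14, -0.0], [0.14, 0.99, 0.0], [0.0, 0.0, -1.0]]
contact_force: [-0.9, -1.0, 0.3]
finger_gap: 0.0
gripper_force: 0.0
```

```bash
python3 -c "
from h import *
go((475,-246.5,35.5),172)"
```

```text
t 6.25 pos [ 474.9 -245.5   35.7] yaw 171.95 gap 0.0 q [ -31.   11.   90.    0.   78. -113.] F [-0.9 -1.   0.3]
shift [-0.0015 -0.0067  0.0012] turn [ 0.     -0.     -0.0001]
```

The fingers shut with nothing between them, so I look before moving.

```bash
python3 - <<'E'
from h import *
s,f=cam("top");q,g=cam("side")
A=cv2.resize(s["frame"][205:285,380:460],None,fx=5,fy=5,interpolation=cv2.INTER_CUBIC)
B=cv2.resize(q["frame"][310:400,310:390],None,fx=5,fy=5,interpolation=cv2.INTER_CUBIC)
C=np.zeros((450,800,3),np.uint8);C[:400,:400]=A;C[:,400:]=B
cv2.imwrite("pics/miss.png",C)
for n,X in(("tcp",(475,-245.5,35.7)),("el",(475,-246.5,55)),("butt",(427.4,-239.8,55)),("nose",(514.6,-252,55))):
  print(n,np.round(w2p(q,g,X),1),((np.array(w2p(q,g,X))-(310,310))*5+(400,0)).round())
for d in spot_in("electrode_1","side")[:7]:
  X=c2w(q,d["at"]);print(X.round(),np.round(w2p(q,g,X)),round(d["confidence"],2))
E
```

```text
tcp [362.8 368.4] [664. 292.]
el [363.5 362.8] [667. 264.]
butt [341.5 366.3] [558. 281.]
nose [381.5 359.9] [757. 250.]
[ 312. -395.   15.] [314. 458.] 0.93
[ 470. -118.   66.] [340. 319.] 0.69
[495. -51.  65.] [339. 298.] 0.65
[ 317. -258.   21.] [295. 397.] 0.55
[ 464. -181.   62.] [348. 340.] 0.54
[ 469. -249.   61.] [361. 363.] 0.54
```

View pics/miss.png

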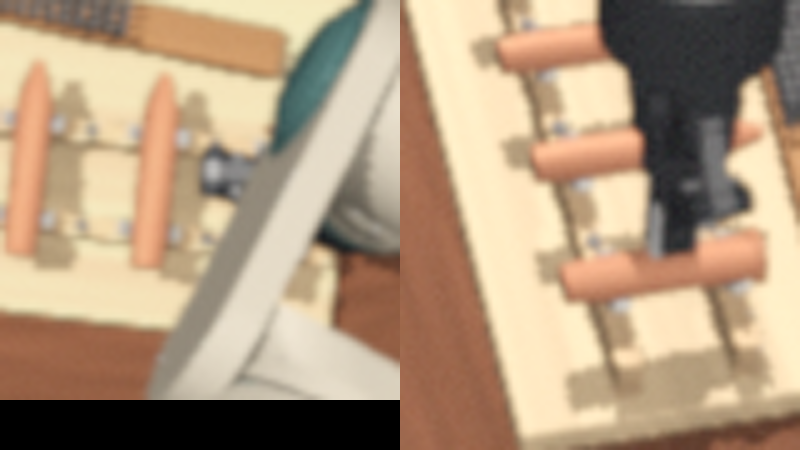

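The gripper's picture position sits about 27 mm from the reported TCP. The offset is tangential to the base, both here and in the start picture. That fits the arm frame being turned about +2.9° relative to what the cameras see. I lift clear, then correct for it.

Call:
arm_command(moves=[[0, 0, -0.1, 0, 0, 0], [0, 0, -0.2, 0, 0, 0], [0, 0, -0.35, 0, 0, 0], [0, 0, -0.5, 0, 0, 0], [0, 0, -0.55, 0, 0, 0]])

```text
t: 7.0
tool_pos: [476.4, -246.4, 122.6]
ee_rot: [[-0.99, 0.14, 0.006], [0.14, 0.99, -0.003], [-0.006, -0.002, -1.0]]
contact_force: [0.4, -0.4, 1.3]
finger_gap: 0.1
gripper_force: 0.0
```

```bash
python3 - <<'E'
from h import *
go((461.9,-270.2,118),169.1)
s,f=cam("top");q,g=cam("side")
print("base px",np.round(w2p(s,f,(0,0,0))),np.round(w2p(q,g,(0,0,0))))
# base foot outline from the top picture: white-ish disc
for d in spot_in("electrode_1","top")[:7]:
  X=c2w(s,d["at"]);print(X.round(),np.round(w2p(s,f,X)),round(d["confidence"],2))
a=cv2.imread("pics/side0.png")
# start: dark gripper pixels in side0 
d=(a.max(2)<60); ys,xs=np.where(d[95:175,125:175]); 
for r in range(140,172,3):
  x=np.where(d[r,125:185])[0]+125; print(r,(x.min(),x.max(),len(x)) if len(x) else None,end="; ")
E
```

```text
t 7.0 pos [ 476.4 -246.4  122.6] yaw 171.96 gap 0.1 q [ -31.    7.   85.    0.   88. -113.] F [ 0.4 -0.4  1.3]
shift [ 0.0737 -0.1709  0.0309] turn [-0.0004  0.001   0.0079]
base px [348. 424.] [131. 353.]
[506. -46.  61.] [360. 235.] 0.62
[ 502. -113.   61.] [386. 235.] 0.51
[ 488. -182.   62.] [412. 240.] 0.5
140 (np.int64(140), np.int64(170), 28); 143 (np.int64(129), np.int64(160), 29); 146 (np.int64(129), np.int64(152), 18); 149 (np.int64(130), np.int64(151), 10); 152 (np.int64(131), np.int64(151), 8); 155 (np.int64(131), np.int64(150), 7); 158 (np.int64(132), np.int64(137), 6); 161 (np.int64(133), np.int64(137), 5); 164 (np.int64(134), np.int64(138), 5); 167 (np.int64(134), np.int64(139), 6); 170 (np.int64(135), np.int64(139), 5);
```

Call:
arm_command(moves=[[0.02, -0.05, 0, 0, 0, 0.002], [0.04, -0.11, 0, 0, 0, 0.005], [0.064, -0.172, 0, 0, 0, 0.008], [0.064, -0.172, 0, 0, 0, 0.008], [0.064, -0.172, 0, 0, 0, 0.008]], gripper=-0.05)

```text
t: 7.65
tool_pos: [461.5, -270.0, 118.0]
ee_rot: [[-0.982, 0.191, -0.0], [0.191, 0.982, 0.0], [0.0, 0.0, -1.0]]
contact_force: [-0.1, -0.4, -0.2]
finger_gap: 44.6
gripper_force: 0.0
```

```bash
python3 - <<'E'
from h import *
go((461.9,-270.2,118),169.1)
q,g=cam("side")
O=(310,280)
B=cv2.resize(q["frame"][280:380,310:420],None,fx=6,fy=6,interpolation=cv2.INTER_CUBIC)
# overlay predicted finger axes (true-world guess): both pads at gap 45, tool y yaw 82, TCP at el. origin
ty=np.array([np.sin(np.radians(8)),np.cos(np.radians(8)),0]); tx=np.array([ty[1],-ty[0],0])
for k,c in((1,(0,255,0)),(-1,(255,0,0))):
  for z in(124,):
    P=[np.array([475,-246.5,z])+k*22.5*ty+i*11*tx for i in(-1,1)]
    u=[tuple(int(v) for v in (np.array(w2p(q,g,p))-O)*6) for p in P]; cv2.line(B,u[0],u[1],c,1); print(u)
cv2.imwrite("pics/pre2.png",B)
E
```

```text
t 7.65 pos [ 461.5 -270.   118. ] yaw 169.02 gap 44.6 q [ -34.    7.   86.    0.   88. -113.] F [-0.1 -0.4 -0.2]
shift [-0.0027 -0.0005 -0.0002] turn [ 0.0001 -0.0001 -0.0002]
[(283, 320), (344, 311)]
[(317, 417), (380, 408)]
```

View pics/pre2.png

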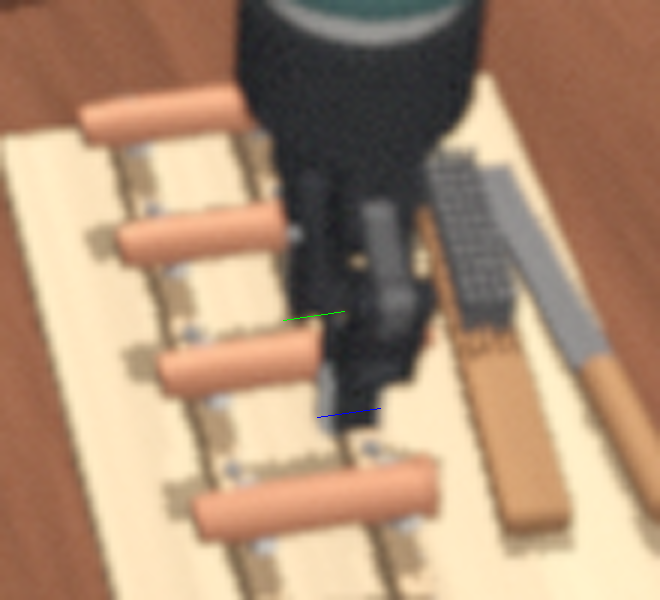

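The near fingertip is at about (350,428) and the far one at about (315,320). Both match the corrected prediction, so I descend.

Call:
arm_command(moves=[[0, 0, 0.13, 0, 0, 0], [0, 0, 0.28, 0, 0, 0], [0, 0, 0.42, 0, 0, 0], [0, 0, 0.52, 0, 0, 0], [0, 0, 0.55, 0, 0, 0]])

```text
t: 8.2
tool_pos: [461.1, -268.9, 33.9]
ee_rot: [[-0.982, 0.189, -0.002], [0.189, 0.982, 0.002], [0.003, 0.001, -1.0]]
contact_force: [-0.2, 0.4, -0.6]
finger_gap: 44.9
gripper_force: 0.0
```

Call:
arm_command(moves=[[0, 0, 0, 0, 0, 0], [0, 0, 0, 0, 0, 0], [0, 0, 0, 0, 0, 0], [0, 0, 0, 0, 0, 0], [0, 0, 0, 0, 0, 0]], gripper=1, force=50)

```text
t: 8.7
tool_pos: [462.0, -269.8, 36.2]
ee_rot: [[-0.982, 0.19, 0.001], [0.19, 0.982, -0.0], [-0.001, -0.0, -1.0]]
contact_force: [-0.7, 0.6, 1.0]
finger_gap: -0.2
gripper_force: 0.0
```

```bash
python3 -c "
from h import *
go((461.9,-270.2,35.5),169.1);print(state()['gripper_force'])"
```

```text
t 8.7 pos [ 462.  -269.8   36.2] yaw 169.08 gap -0.2 q [ -34.   11.   90.    0.   78. -113.] F [-0.7  0.6  1. ]
shift [ 0.0005 -0.0026  0.0048] turn [-0.      0.0001 -0.0001]
0.0
```

Shut empty again. Side-view depth is ambiguous: a tool sitting about 28 mm higher than reported would look the same. I check numerically what the fingers cover now.

```bash
python3 - <<'E'
from h import *
q,g=cam("side"); im=q["frame"]
cv2.imwrite("pics/shut2.png",im)
h=cv2.cvtColor(im,cv2.COLOR_BGR2HSV).astype(int)
def ch(p,hs):
    if p.max()<75: return '#'
    if hs[1]<60: return 'g' if hs[2]<170 else 'w'
    if hs[0]<14 and hs[1]>95 and hs[2]>140: return 'C'
    return '.'
print("cols 325-400")
for r in range(318,386): print(r,''.join(ch(im[r,c].astype(int),h[r,c]) for c in range(325,400)))
for X in((475,-246.5,55),(462,-270,36),(462,-270,64),(475,-246,36)): print(X,np.round(w2p(q,g,X),1))
E
```

```text
cols 325-400
318 .....CCCCCCCCCCCCCCCCCC.#########gggggggggggggggggggggg#######ggggggggggggg
319 ....CCCCCCCCCCCCCCCCCCC.############ggggggggggggggggg#########ggggggggggggg
320 ....CCCCCCCCCCCCCCCCCC.###############ggggggggggggg###########ggggggggggggg
321 .....CCCCCCCCCCCCCCCCC.#######################################ggggggggggggg
322 .....CCCCCCCCCCCCCCCCC.#######################################ggggggggggggg
323 .....CCCCCCCCCC.........#####################################gggggggggggggg
324 ........CCCC..wwww......#####################################gggggggggggggg
325 .............gwwwww.....#####################################gggggggggggggg
326 w.............wwwwwww...#####################################gggggggggggggg
327 .................wwww....####################################ggggggggggwggg
328 w.................www....####################################ggggggggggw.gg
329 w..................ww....####################################ggggggggggw..g
330 ww................wwww....#################################..gggggggggg...g
331 ww.................www.....################
[... 3774 characters left out ...]
...wwwwwwwwwwwwwww
379 CCC...www.ww.......wwwww...........w.........................wwwwwwwwwwwwww
380 CCCC..wwwww........wwwww.....................................wwwwwwwwwwwwww
381 CCCC...ww...w.......wwww.....................................wwwwwwwwwwwwww
382 CCCC...ww.ww........ww........................................wwwwwwwwwwwww
383 CCCC...www....................................................wwwwwwwwwwwww
384 CCCCC..www....................................................wwwwwwwwwwwww
385 CCCCC...ww.....................................................wwwwwwwwwww.
(475, -246.5, 55) [363.5 362.8]
(462, -270, 36) [361.7 378.6]
(462, -270, 64) [362.4 369.9]
(475, -246, 36) [362.9 368.4]
```

The fingers (columns 358–368, tip row 369) stand in front of an undisturbed electrode. Point (462,-270,64) projects to (362,370), so x and y are right and the fingertips are really about 27 mm higher than the reported z. All the pictures fit this. I go back to the original x, y and yaw, then descend to a reported z of about 9.

Call:
arm_command(moves=[[0, 0, -0.1, 0, 0, 0], [0, 0, -0.25, 0, 0, 0], [0, 0, -0.4, 0, 0, 0], [0, 0, -0.5, 0, 0, 0], [0, 0, -0.55, 0, 0, 0]])

```text
t: 9.25
tool_pos: [462.5, -270.2, 120.7]
ee_rot: [[-0.982, 0.19, 0.003], [0.19, 0.982, -0.002], [-0.003, -0.001, -1.0]]
contact_force: [-0.7, -0.1, -0.1]
finger_gap: 0.4
gripper_force: 0.0
```

Call:
arm_command(moves=[[-0.02, 0.05, 0, 0, 0, -0.002], [-0.04, 0.11, 0, 0, 0, -0.005], [-0.056, 0.17, 0, 0, 0, -0.008], [-0.056, 0.17, 0.05, 0, 0, -0.008], [-0.056, 0.17, 0.1, 0, 0, -0.008]], gripper=-0.05)

```text
t: 9.75
tool_pos: [474.8, -245.7, 102.0]
ee_rot: [[-0.99, 0.139, -0.001], [0.139, 0.99, 0.0], [0.001, 0.0, -1.0]]
contact_force: [-0.0, -0.1, -0.5]
finger_gap: 44.9
gripper_force: 0.0
```

Call:
arm_command(moves=[[0, 0, 0.08, 0, 0, 0], [0, 0, 0.16, 0, 0, 0], [0, 0, 0.24, 0, 0, 0], [0, 0, 0.3, 0, 0, 0], [0, 0, 0.3, 0, 0, 0]])

```text
t: 10.25
tool_pos: [473.9, -245.8, 56.2]
ee_rot: [[-0.99, 0.14, -0.003], [0.14, 0.99, 0.002], [0.003, 0.001, -1.0]]
contact_force: [0.2, 0.7, 0.0]
finger_gap: 45.1
gripper_force: 0.0
```

```bash
cat >> h.py <<'E'
def asc(im,r0,r1,c0,c1):
    h=cv2.cvtColor(im,cv2.COLOR_BGR2HSV).astype(int)
    def ch(p,hs):
        if p.max()<75: return '#'
        if hs[1]<60: return 'g' if hs[2]<170 else 'w'
        if hs[0]<14 and hs[1]>95 and hs[2]>140: return 'C'
        return '.'
    for r in range(r0,r1): print(r,''.join(ch(im[r,c],h[r,c]) for c in range(c0,c1)))
E
python3 - <<'E'
from h import *
go((475,-246.5,9),172)
q,g=cam("side")
ty=np.array([.139,.99,0])
for k in(-22.5,22.5): print(np.round(w2p(q,g,np.array([475,-246.5,58+27+5])+k*ty),1))
asc(q["frame"],330,380,335,395)
E
```

```text
t 10.25 pos [ 473.9 -245.8   56.2] yaw 171.94 gap 45.1 q [ -31.   10.   89.    0.   81. -113.] F [0.2 0.7 0. ]
shift [-0.0087 -0.0041  0.3146] turn [ 0.0002 -0.0005 -0.0002]
[367.2 360. ]
[361.6 343.8]
330 ........www.wwwww.....ggg###########ggggg#.......CC.gggggggg
331 .........ww.wwwww.....ggg###########gggggg.......CC.gggggggg
332 .........ww..www......gg############gggggg...w....C.gggggggg
333 ........wwwww..........#############gggggg........CCgggggggg
334 ......www.............g############.gggggg........CC.g......
335 .....wgwww.............#########....gggggg.CCCC....CCCCCC..C
336 ......ggww....CCCCCCCC.###########..gggggggCCCC.....CC.C.CCC
337 ...........CCCCCCCCCCC.##############ggggggCCCC......C.CCCC.
338 ...CC.CC...CCCCCCCCCCC.###############ggggg..........CCC..CC
339 .CCCCCCCCCCCCCCCCCCCCC.###############gggggg#g......C.......
340 .CCCCCCCCCCCCCCCCCCCCC.###############gggggg##..............
341 .CCCCCCCCCCCCCCCCCCCCC.###############ggggggg#g.....C.......
342 .CCCCCCCCCCCCCCCCCCCCC.#########gg####ggggggg#g.....C.......
343 ..CCCCCCCCCCCCCCCCCCCC......###gg######ggggg##...
[... 1651 characters left out ...]
CCCCCCCC.............................wwwwwwwww....
370 ............CCCC.gwwww.........................wwwwwwwwww...
371 .................gwwww..........................wwwwwwwww...
372 .w.....wwww.......wwwwww........................wwwwwwwwww..
373 .w.....wwww............ww........................wwwwwwwww..
374 w.......wwww...........w.........................wwwwwwwwwww
375 w.......wwww...........ww........................wwwwwwwwwww
376 .w.......www............ww........................wwwwwwwwww
377 w.......wwwww...........w.........................wwwwwwwwww
378 .........wwww...........ww.........................wwwwwwwww
379 .........wwwww...........w.........................wwwwwwwww
```

Both tips, (367,361) and (361,343), match the +27 mm height hypothesis. I descend the rest.

Call:
arm_command(moves=[[0, 0, 0.08, 0, 0, 0], [0, 0, 0.16, 0, 0, 0], [0, 0, 0.24, 0, 0, 0], [0, 0, 0.31, 0, 0, 0], [0, 0, 0.32, 0, 0, 0]])

```text
t: 10.8
tool_pos: [473.8, -245.6, 8.1]
ee_rot: [[-0.99, 0.14, -0.003], [0.14, 0.99, 0.002], [0.003, 0.001, -1.0]]
contact_force: [0.2, -0.1, -0.0]
finger_gap: 44.6
gripper_force: 0.0
```

Call:
arm_command(moves=[[0, 0, 0, 0, 0, 0], [0, 0, 0, 0, 0, 0], [0, 0, 0, 0, 0, 0], [0, 0, 0, 0, 0, 0], [0, 0, 0, 0, 0, 0]], gripper=1, force=50)

```text
t: 11.3
tool_pos: [475.2, -248.0, 11.3]
ee_rot: [[-0.99, 0.141, 0.001], [0.141, 0.99, -0.003], [-0.002, -0.003, -1.0]]
contact_force: [-1.0, -5.9, -0.3]
finger_gap: 18.2
gripper_force: 48.9
```

```bash
python3 -c "
from h import *
go((475,-246.5,9),172);print(state()['gripper_force'])"
```

```text
t 11.3 pos [ 475.2 -248.    11.3] yaw 171.92 gap 18.2 q [ -31.   13.   91.   -0.   75. -113.] F [-1.  -5.9 -0.3]
shift [0.0026 0.0095 0.0154] turn [-0.0005  0.0003 -0.0002]
48.863785564899445
```

Gripped: gap 18 mm, grip force 49 N. I lift and check.

Call:
arm_command(moves=[[0, 0, -0.1, 0, 0, 0], [0, 0, -0.3, 0, 0, 0], [0, 0, -0.5, 0, 0, 0], [0, 0, -0.75, 0, 0, 0], [0, 0, -1, 0, 0, 0]], force=60)

```text
t: 11.8
tool_pos: [474.7, -245.8, 162.6]
ee_rot: [[-0.99, 0.14, 0.001], [0.14, 0.99, 0.0], [-0.0, 0.0, -1.0]]
contact_force: [0.7, 0.1, -3.0]
finger_gap: 17.7
gripper_force: 59.6
```

Call:
arm_command(moves=[[0.05, 0.19, -0.03, 0, 0, -0.017], [0.1, 0.38, -0.06, 0, 0, -0.034], [0.14, 0.58, -0.1, 0, 0, -0.05], [0.19, 0.78, -0.14, 0, 0, -0.067], [0.24, 0.976, -0.14, 0, 0, -0.0844]])

```text
t: 12.3
tool_pos: [459.9, -94.9, 183.3]
ee_rot: [[-0.923, -0.384, 0.003], [-0.384, 0.923, -0.0], [-0.003, -0.001, -1.0]]
contact_force: [0.2, -0.1, -1.3]
finger_gap: 17.3
gripper_force: 59.6
```

```bash
python3 -c "
from h import *
go((460,50,182),232.3);print(state()['gripper_force'])"
```

```text
t 12.3 pos [459.9 -94.9 183.3] yaw -157.4 gap 17.3 q [ -16.   -6.   91.    0.   95. -129.] F [ 0.2 -0.1 -1.3]
shift [-0.3722  0.8918  0.0086] turn [-0.0003  0.0003 -0.0825]
59.61553305387497
```

Call:
arm_command(moves=[[-0.07, 0.18, 0, 0, 0, -0.0165], [-0.15, 0.36, 0, 0, 0, -0.033], [-0.22, 0.54, 0, 0, 0, -0.05], [-0.3, 0.72, 0, 0, 0, -0.066], [-0.372, 0.892, 0.008, 0, 0, -0.0825]])

```text
t: 12.8
tool_pos: [460.4, 50.2, 181.4]
ee_rot: [[-0.611, -0.791, 0.002], [-0.791, 0.611, 0.001], [-0.001, -0.001, -1.0]]
contact_force: [0.4, -0.8, -3.3]
finger_gap: 17.9
gripper_force: 59.6
```

Call:
arm_command(moves=[[-0.15, 0.12, 0, 0, 0, -0.017], [-0.31, 0.24, 0, 0, 0, -0.034], [-0.46, 0.36, 0, 0, 0, -0.051], [-0.62, 0.48, 0, 0, 0, -0.068], [-0.765, 0.591, 0, 0, 0, -0.0856]])

```text
t: 13.3
tool_pos: [460.9, 195.3, 181.2]
ee_rot: [[-0.119, -0.993, 0.001], [-0.993, 0.119, 0.001], [-0.001, -0.001, -1.0]]
contact_force: [-0.1, -0.1, -2.9]
finger_gap: 17.9
gripper_force: 59.6
```

```bash
python3 - <<'E'
from h import *
go((460.4,274.9,182),263.1);print(state()['gripper_force'])
s,f=cam("top");q,g=cam("side")
np.save("s.npy",s["frame"]);np.save("q.npy",q["frame"])
for n,ss,ff in(("top",s,f),("side",q,g)):
    print(n,"expected origin/nose/butt",[np.round(w2p(ss,ff,p),1) for p in((460,195,226),(464.8,234.7,226),(454.2,147.3,226))])
    for t in ("electrode_1","nose_1"):
        for d in spot_in(t,n):
            X=c2w(ss,d["at"]); 
            if X[1]>0: print(t,round(d["confidence"],2),X.round(),np.round(w2p(ss,ff,X)))
u,v=map(int,w2p(s,f,(460,195,226)));asc(s["frame"],v-18,v+18,u-38,u+38);print(u-38)
u,v=map(int,w2p(q,g,(460,195,226)));asc(q["frame"],v-30,v+25,u-35,u+35);print(u-35)
E
```

```text
t 13.3 pos [460.9 195.3 181.2] yaw -96.85 gap 17.9 q [  19.   -1.   86.    0.   94. -154.] F [-0.1 -0.1 -2.9]
shift [-0.5265  0.0665 -0.0049] turn [-0.0001  0.0001  0.0001]
59.60402458906174
top expected origin/nose/butt [array([262.9, 250.2]), array([245.6, 248.6]), array([283.6, 252.1])]
side expected origin/nose/butt [array([293.8, 192.8]), array([291.1, 184.9]), array([297.2, 202.6])]
electrode_1 0.53 [463. 176. 234.] [297. 193.]
nose_1 0.61 [459. 178. 233.] [295. 194.]
232 wwwwwwwwwwwwwwwwwwwwwwwwwwwwwwwwwwwwwwwwwwwwwwwwwwwwwggg...g.........##gg###
233 wwwwwwwwwwwwwwwwwwwwwwwwwwwwwwwwwwwwwwwwwwwwwwwwwwwwwwgg....g........##gg###
234 wwwwwwwwwwwwwwwwwwwwwwwwwwwwwwwwwwwwwwwwwwwwwwwwwwwwwwgg...#g.........#gg###
235 wwwwwwwwwwwwwwwwwwwwwwwwwwwwwwwwwwwwwwwwwwwwwwwwwwwwwwggg...#.........#gg###
236 wwwwwwwwwwwwwwwwwwwwwwwwwwwwwwwwwwwwwwwwwwwwwwwwwwwwwwwgg...gg........#gg###
237 wwwwwwwwwwwwwwwwwwwwwwwwwwwwwwwwwwwwwwwwwwwwwwwwwwwwwwwgg...gg........##g###
238 wwwwwwwwwwwwwwwwwwwwwwwwwwwwwwwwwwwwwwwwwwwwwwwwwwwwwwwwgg..#g...CC...##g###
239 wwwwwwwwwwwwwwwwwwwwwwwwwwwwwwwwwwwwwwwwwwwwwwwwww
[... 5727 characters left out ...]
CCCCCCCCCCCCCCCCCCCCC
208 ggggggggggggggggggggggggggggggggggggggggggg.CCCCCCCCCCCCCCCCCCCCCCCCCC
209 ggggggggggggggggggggggggggggggggggggggggggg.CCCCCCCCCCCCCCCCCCCCCCCCCC
210 ggggggggggggggggggggggggggggggggggggggggggggCCCCCCCCCCCCCCCCCCCCCCCCCC
211 gggggggggggggggggggggggggggggggggggggggggggg.CCCCCCCCCCCCCCCCCCCCCCCCC
212 gggggggggggggggggggggggggggggggggggggggggggg.CCCCCCCCCCCCCCCCCCCCCCCCC
213 gggggggggggggggggggggggggggggggggggggggggggggCCCCCCCCCCCCCCCCCCCCCCCCC
214 gggggggggggggggggggggggggggggggggggggggggggggCCCCCCCCCCCCCCCCCCCCCCCCC
215 ggggggggggggggggggggggggggggggggggggggggggggg.CCCCCCCCCCCCCCCCCCCCCCCC
216 ggggggggggggggggggggggggggggggggggggggggggggg.CCCCCCCCCCCCCCCCCCCCCCCC
258
```

```bash
python3 - <<'E'
from h import *
q,g=cam("side")
for h in(0,20,27,40,50): print(h,np.round(w2p(q,g,(460.9,195.3,181.2+h)),1), "electrode butt/nose at +17",[np.round(w2p(q,g,(460.9+a*.119,195.3+a*.993,181.2+h+17)),1) for a in(-48,40)])
im=q["frame"]
cv2.imwrite("pics/hold.png",cv2.resize(im[100:220,225:335],None,fx=5,fy=5,interpolation=cv2.INTER_CUBIC))
E
```

```text
0 [294.6 207.3] electrode butt/nose at +17 [array([297.8, 211.8]), array([291.7, 193.9])]
20 [294.4 200.8] electrode butt/nose at +17 [array([297.6, 205.1]), array([291.5, 187.4])]
27 [294.3 198.5] electrode butt/nose at +17 [array([297.6, 202.8]), array([291.4, 185.1])]
40 [294.2 194.2] electrode butt/nose at +17 [array([297.4, 198.3]), array([291.3, 180.8])]
50 [294.1 190.9] electrode butt/nose at +17 [array([297.3, 194.9]), array([291.1, 177.4])]
```

View pics/hold.png

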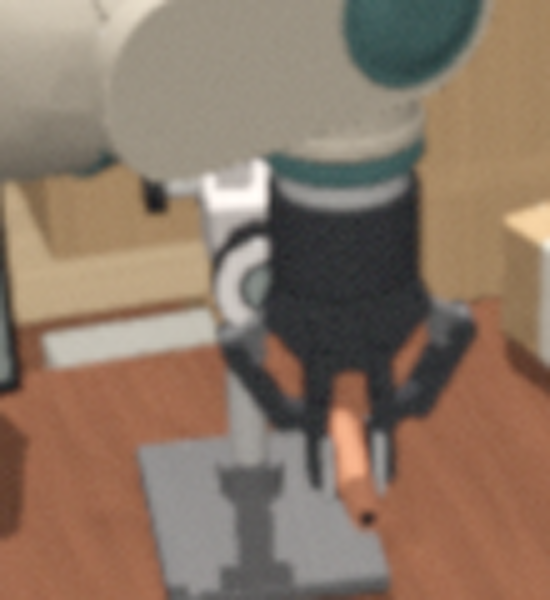

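The last crop shows the electrode held level between the pads. The dark centre of its butt is at crop (367,518), pixel (298,203), against a predicted (297.6,202.8), so the z offset holds here too. Now the final approach.

Call:
arm_command(moves=[[-0.08, 0.01, 0, 0, 0, 0], [-0.2, 0.03, 0, 0, 0, 0], [-0.33, 0.045, -0.003, 0, 0, 0], [-0.44, 0.06, -0.005, 0, 0, 0], [-0.526, 0.066, -0.005, 0, 0, 0]])

```text
t: 14.15
tool_pos: [461.1, 274.5, 180.9]
ee_rot: [[-0.124, -0.992, 0.0], [-0.992, 0.124, 0.0], [-0.0, 0.0, -1.0]]
contact_force: [0.9, -0.4, -2.5]
finger_gap: 18.0
gripper_force: 59.6
```

Call:
arm_command(moves=[[0, 0, 0, 0, 0, 0], [0, 0, 0, 0, 0, 0], [0, 0, 0, 0, 0, 0], [0, 0, 0, 0, 0, 0], [0, 0, 0, 0, 0, 0]])

```text
t: 14.65
tool_pos: [461.3, 272.8, 180.9]
ee_rot: [[-0.125, -0.992, 0.0], [-0.992, 0.125, 0.0], [-0.0, -0.0, -1.0]]
contact_force: [0.7, -0.4, -2.4]
finger_gap: 18.1
gripper_force: 59.6
```

```bash
python3 - <<'E'
from h import *
go((460.4,274.9,182),263.1);st=state();print(st['gripper_force'],st['ee_rot'].round(4).tolist())
q,g=cam("side");s,f=cam("top")
p=st["tool_pos"]; z=p[2]+44
for n,ss,ff in(("side",q,g),("top",s,f)): print(n,"exp butt/nose",[np.round(w2p(ss,ff,(p[0]+a*.12,p[1]+a*.993,z)),1) for a in(-48,40)])
u,v=map(int,w2p(q,g,(p[0]-5.8,p[1]-47.7,z)));asc(q["frame"],v-28,v+8,u-20,u+20);print(u-20)
b=q["frame"][v-6:v+7,u-6:u+7].max(2);print(v-6,u-6);print(b)
u,v=map(int,w2p(s,f,(p[0]+4.8,p[1]+40,z)));asc(s["frame"],v-16,v+16,u-25,u+35);print(u-25)
E
```

```text
t 14.65 pos [461.3 272.8 180.9] yaw -97.19 gap 18.1 q [  27.    5.   80.   -0.   95. -146.] F [ 0.7 -0.4 -2.4]
shift [-0.0132  0.0076 -0.0073] turn [-0.      0.     -0.0008]
59.620771408081055 [[-0.1251, -0.9921, 0.0002], [-0.9921, 0.1251, 0.0001], [-0.0001, -0.0002, -1.0]]
side exp butt/nose [array([288.8, 187.7]), array([283.4, 171.5])]
top exp butt/nose [array([249.9, 252.5]), array([212. , 248.9])]
159 #ggwwgggg#######ggggg####g.....#######..
160 #gggwgggg######gggwgg#####....#######...
161 ##ggwwggg#####ggwwwwg#####....######....
162 ###ggwwgg#####gwwwwg.#####...g######..CC
163 ####ggwwgg####gwwww...####gggg#####..CCC
164 ####gggwwg####ggwg....#####ggg#####.CCCC
165 g####ggggg####ggg.CC..############..CCCC
166 gg####ggg#####.CCCCCC.###########..CCCCC
167 gg############.CCCCCC.###########..CCCCC
168 ..g##########.CCCCCCC.#######.....CCCCCC
169 C.g##########.CCCCCCC.#####...CCCCCCCCCC
170 C.gg#########.CCCCCCC.#####.CCCCCCCCCCCC
171 C.ggggggg####.CCCCCCC.ggg#..CCCCCCCCCCCC
172 CCgggggggg###g.CCCCCC.gggg..CCCCCCCCCCCC
173 CCgggggggg##gggCCCCCC.gggg..CCCCCCCCCCCC
174 CCgggggggg##ggg
[... 3037 characters left out ...]
wwwwwwwwwwwwwgggggggggggggggggwwwwwwwwwwwwgggg
254 wwwwwwwwwwwwwwwwwwwwwwwwwgggggggggggggggggggwwwwwwwwwwwwgggg
255 wwwwwwwwwwwwwwwwwwwwwwwggggggggggggggggggggggwwwwwwwwwwwwggg
256 wwwwwwwwwwwwwwwwwwwwwggggggggggggggggggggg##gwwwwwwwwwwwwggg
257 wwwwwwwwwwwwwwwwwwwgggggggggggggggggggggg###ggwwwwwwwwwwwwgg
258 wwwwwwwwwwwwwwwwwgggggggggggggggggggggggg####gwwwwwwwwwwwwgg
259 wwwwwwwwwwwwwwwggggggggggggggggggggggggg#####.gwwwwwwwwwwwwg
260 wwwwwwwwwwwwwggggggggggggggggggggggggg#######..wwwwwwwwwwwwg
261 wwwwwwwwwwwgggggggggggggggggggggggggg#######...gwwwwwwwwwwww
262 wwwwwwwwwwgggggggggggggggggggggggggg#######.....wwwwwwwwwwww
263 wwwwwwwwgggggggggggggggggggggggggg##########....gwwwwwwwwwww
186
```

Call:
arm_command(moves=[[-0.007, 0.004, -0.004, 0, 0, -0.0004], [-0.012, 0.007, -0.007, 0, 0, -0.0008], [-0.012, 0.007, -0.007, 0, 0, -0.0008], [-0.012, 0.007, -0.007, 0, 0, -0.0008], [-0.012, 0.007, -0.007, 0, 0, -0.0008]])

```text
t: 15.25
tool_pos: [460.3, 275.2, 181.8]
ee_rot: [[-0.119, -0.993, -0.0], [-0.993, 0.119, 0.0], [-0.0, 0.0, -1.0]]
contact_force: [0.2, 1.0, -3.1]
finger_gap: 17.8
gripper_force: 59.6
```

Call:
arm_command(moves=[[0, 0, 0, 0, 0, 0], [0, 0, 0, 0, 0, 0], [0, 0, 0, 0, 0, 0], [0, 0, 0, 0, 0, 0], [0, 0, 0, 0, 0, 0]])

```text
t: 15.75
tool_pos: [460.4, 275.2, 181.8]
ee_rot: [[-0.119, -0.993, -0.0], [-0.993, 0.119, 0.0], [-0.0, 0.0, -1.0]]
contact_force: [0.1, -0.4, -2.3]
finger_gap: 17.8
gripper_force: 59.6
```

```bash
python3 - <<'E'
from h import *
go((460.4,274.9,182),263.1);st=state()
q,g=cam("side");p=np.array([460.4-48*.12,274.9-48*.993,226]);e=w2p(q,g,p)
u,v=map(int,e);b=255-q["frame"][v-3:v+5,u-3:u+5].max(2).astype(float);b=np.clip(b-115,0,None);yy,xx=np.mgrid[v-3:v+5,u-3:u+5]
print("exp",np.round(e,1),"hole",(b*xx).sum()/b.sum(),(b*yy).sum()/b.sum(),st["gripper_force"])
E
```

```text
t 15.75 pos [460.4 275.2 181.8] yaw -96.86 gap 17.8 q [  27.    5.   80.    0.   95. -146.] F [ 0.1 -0.4 -2.3]
shift [ 0.0017 -0.0005 -0.0011] turn [0.     0.     0.0001]
exp [288.2 187. ] hole 288.29337539432174 186.95268138801262 59.621006548404694
```

The butt centre is within 0.1 px of where it should be, and the hold is steady. I hand in.

```bash
python3 -c "
from workcell import *
print(close_job())"
```

```text
the job is handed in; nothing more can be done
None
```

I handed the job in with the arm still gripping the worn electrode steadily, level on the lens axis, nose facing the glass about 80 mm away; that pose rests on the side camera and arm readings, since the arm hid the nose from above, and the first two grasps closed on air because the reported height was about 27 mm low.

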